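Slide the paste tin along the fence into its sprung stop

TASK

Push the round tin straight back against the long fence, then slide it along the fence to the left, flat on the desk and touching the fence all the way, past the sprung roller catch until it is fully home against the buffer and the roller has sprung right out again behind it. Feel for the catch and the buffer and push gently: pressing it against the fence or the stop with over 30 N dents it. Do not lift or tip it, and leave the small things standing around where they are.

Things in the scene. Friction and masses are not known exactly. Their poses are not given: they have to be found in the camera images.
- fence: straight aluminium angle fixed to the desk: wall 8 mm thick, 40 mm high, 470 mm long (y from -0.22 to 0.25), foot flange behind it to x = 0.038. Origin at desk height on the smooth face towards the robot (plane x = 0); +y runs along the face to the stop unit at the left end; the tin's lane is on the -x side.
- seat_mid (a point): a point of the fence frame (x -0.046, y 0.15, z 0.020), where the tin's centre would be if seated in a stop unit clamped mid-way. The unit (fixed, grey, up to 40 mm high, not listed) may stand up to 20 mm either way along y. Its end plate has a rubber buffer (7 mm travel, 2.2 N/mm, then solid); its catch housing stands beside the lane, at x = -0.109 to -0.143.
- tin_center (a point): loose closed round metal tin, 92 mm in diameter, 40 mm high, standing upright, about 0.25 to 0.5 kg; too wide to be grasped. The point is its centre, half-way up (20 mm above the desk). It touches the fence when it is 46 mm from the fence face; it starts 25 to 50 mm short of touching, in the first (right-hand) part of the lane.
- catch (a joint): sprung upright steel roller of the stop unit, 12 mm across, jutting 6 mm into the tin's path from the open side. 0 = fully out, grows (m) as pressed out of the lane, to 0.012. The tin presses it back 6 mm in passing; it is fully out again, 25 mm behind the tin's centre, only when the tin is home. Passing takes roughly 6 to 11 N of push; 12 to 16 N on the buffer means home.
- bushing: bystander: loose turned steel bushing, 38 mm in diameter, 28 mm high; origin at the centre of its underside
- flange: bystander: loose turned steel flanged bushing, 56 mm in diameter, 24 mm high; origin at the centre of its underside
- glue: bystander: loose glue stick standing upright behind the fence, 25 mm in diameter, 99 mm high; origin at the centre of its underside
There are look-alikes about, which are no part of the job. Of the things that look like the part that bears tin_center, take the one that is farthest from the robot's base at the start.

How it is judged:
By the outcome, as a careful person would: the job done as asked, in the order asked, and still so for the second after the job is handed in, with the robot touching nothing.
It also fails if it takes over 72 s, if anything falls off the work surface, if the arm or the gripper's body presses on something with over 40 N, if the wrist force passes 120 N, or if a joint passes its speed limit or range.

ROBOT

A 6-joint arm with a two-finger parallel gripper is mounted at the origin on a cart in front of the work surface, level with it; the furniture and walls round the work are solid. World frame = base frame: x ahead of the robot, y to its left, z up, the work surface at z = 0. Lengths are in mm, angles in rad, forces in N, time in s.
With the tool pointing down it reaches from about 250 to 775 mm from the base axis. Payload 4 kg.
Tool frame: the origin (TCP) lies between the finger pads; the fingertips stand 14 mm ahead of it and the grasp point (between the pads) lies 5 mm behind it; z points along the fingers, y is the line along which they close (so a half turn about z gives the same grasp; the last joint's range is limited). The gripper opens to 94 mm and grips with 3 to 60 N. Pads are 16 mm wide; open, the fingers measure 119 mm over their backs; the gripper's body (75 mm by 177 mm) begins 78 mm behind the grasp point.
Start: joints at [1.153, 0.087, 1.371, -0, 1.684, -0.103], TCP at [170.304, 522.987, 219.506] pointing down, gripper open.
Joint ranges: [-3.1, 3.1], [-0.76, 2.03], [0.27, 2.55], [-1.08, 4.22], [0.17, 2.65], [-2.57, 2.57]. Speed limits (rad/s): [2.79, 2.79, 3.14, 3.14, 3.14, 3.14].

INTERFACE

Orientations are given as a 3x3 rotation matrix whose columns are the frame's x, y, z axes.
In Python, from workcell import robot gives the robot as it stands.
- The arm moves only by the tool step_arm, never from a script. Its argument "steps" is a list of rows, each an object with "claw": the opening, from -1 (shut) to 1 (fully open); "xyz": the shift along the tool's x, y, z in mm, a list of three; "rot": the turn, a rotation vector about the tool's x, y, z in units of 6 degrees (1.0 is 6 degrees), a list of three. A call has 1 to 20 rows; each row is the pose to reach, as a shift and turn from the pose commanded when the call began, along the tool's axes at that moment; what a row does not reach only later rows make up. A row lasts 1/12 s, in which the tool goes at most 41.7 mm and 7.16 degrees, less where a joint would pass 70% of its speed; a pose out of reach is approached as far as the arm can. A call with a gripper value outside its range is refused whole. The fingers move at their own pace and stop on an object; "squeeze" is the grip in N (left out, the last holds). Time passes only in rows, so rows that repeat a pose let the fingers close. It gives the time, the measured TCP pose, the force, the opening and the grip force at its end, in the units of the state.
- robot.get_obs(): the state, without advancing time (a new reading comes with each control period).
- robot.camera(name): name is "scene" or "top"; returns a dict with "img" (384x512x3 uint8, blue, green, red), "fx", "fy", "cx", "cy" (pixels), "k1" (the pictures are not rectified: a ray, as slopes to the right and down, at radius r is drawn at 1 + k1 r^2 times it, then the intrinsics apply), "position" and "rotation" of the camera in the world. Camera axes: x right, y up, looking along -z (the intrinsics and any distortion apply to the point x, -y, -z); pixel columns grow to the right and rows downward; lengths in mm; the calibration is good to about 2 mm. A picture is of the moment at which its call begins. There is no depth.
- robot.close_job(): hands the job in; it is judged then, once.
Trained networks look in a picture, given as the dict that the camera call returned (one of the last four; its "shot" number tells which), for a name from the list of things; names that differ only in an ending like _2 or _b are one class to them, and where a whole thing is asked for, a point or a joint stands for the part that bears it (a point fixed in the world has none). Each returns a list of dicts, best first, with "score" (0 to 1); they miss things now and then, are a little off and sometimes report something else, mostly with a low value. They report only what shows in the picture. A call takes as long as a camera call. They do not tell look-alikes from the thing itself.
- robot.boxes_of(query, picture): "rect" ([left, top, width, height] in pixels, round what is visible of it).
- robot.silhouettes(query, picture): "pixels" (384x512 bool, what is visible of it) and "rect" ([left, top, width, height] in pixels, round what is visible of it).
The state is a dict: "time_s": time; "joints": joint angles; "joint_vel": joint speeds; "joint_efforts": joint torques, N m; "tcp_pos": TCP position; "orientation": TCP orientation; "contact_force": force on the tool from outside, world axes, zero at the start; "ft_torque": the same for the moment, N m; "finger_gap": finger opening in mm; "grasp_force": force on a finger pad.
Only numpy, scipy, OpenCV 4.12 (cv2) and the standard library are available. Lean on these libraries where they do the work, as an engineer would, in place of code of your own. Each camera call takes 0.05 s, during which the arm holds its last target. There are 200 camera calls.

## Working session

There is one attempt and no reset: what is moved stays moved. The work goes in short steps, Python scripts to look and compute and a tool call to move; the robot and the scene stay as the last step left them, time stands still between calls to the robot, and variables do not carry over. Pictures are saved under pics/ and viewed, at most 10 in all, crops included, and the job is handed in when it is done.

Besides the shell and the picture viewer there is one more tool, called after ">>>" as a command line: name --argument value ..., lists and objects as JSON in quotes. step_arm: Moves the arm, as the interface text tells. Its arguments: {"type":"object","properties":{"steps":{"type":"array","items":{"type":"object","properties":{"claw":{"type":"number"},"xyz":{"type":"array","items":{"type":"number"}},"rot":{"type":"array","items":{"type":"number"}}}}},"squeeze":{"type":"number"}},"required":["steps"]}

```bash
mkdir -p pics; cat > h.py <<'E'
import numpy as np, cv2
from workcell import robot
def ray(c,u,v):
    xd=np.array([(u-c["cx"])/c["fx"],(v-c["cy"])/c["fy"]]);p=xd.copy()
    for _ in range(20): p=xd/(1+c["k1"]*(p@p))
    return np.array(c["rotation"])@np.array([p[0],-p[1],-1.])
def at(c,u,v,z):
    o=np.array(c["position"],float);d=ray(c,u,v);return o+d*(z-o[2])/d[2]
def proj(c,P):
    q=np.array(c["rotation"]).T@(np.array(P,float)-np.array(c["position"]));x=q[0]/-q[2];y=-q[1]/-q[2];s=1+c["k1"]*(x*x+y*y)
    return np.array([c["fx"]*x*s+c["cx"],c["fy"]*y*s+c["cy"]])
E
python3 - <<'E'
from h import *
ims=[]
for n in("top","scene"):
    c=robot.camera(n);ims.append(c["img"]);print(n,np.round(c["position"]),np.round(c["rotation"],2).tolist(),c["fx"],c["k1"])
    for q in("tin_center","fence","catch","bushing","flange","glue"):
        for b in robot.boxes_of(q,c):
            l,t,w,h=b["rect"];print(q,round(b["score"],2),np.round(b["rect"]),np.round(at(c,l+w/2,t+h/2,20)))
for n,i in zip("ts",ims): cv2.imwrite(f"pics/{n}0.png",cv2.resize(i,(800,600),interpolation=cv2.INTER_CUBIC))
print(robot.get_obs())
E
```

```text
top [ 416.  106. 1045.] [[-0.02, 0.99, -0.14], [-1.0, -0.02, -0.01], [-0.01, 0.14, 0.99]] 347.64130699570103 -0.04012336820038698
tin_center 0.88 [252. 248.  32.  33.] [346.  77.  20.]
tin_center 0.86 [279. 192.  32.  29.] [516.  -6.  20.]
tin_center 0.85 [322. 235.  33.  34.] [ 381. -129.   20.]
fence 0.92 [171. 164. 157.  68.] [544. 127.  20.]
catch 0.5 [200. 205.   6.  25.] [487. 265.  20.]
bushing 0.54 [232. 246.  11.  13.] [386. 168.  20.]
flange 0.79 [185. 233.  18.  18.] [417. 292.  20.]
scene [ 188. -458.  725.] [[0.83, 0.38, -0.41], [-0.56, 0.57, -0.6], [0.01, 0.72, 0.69]] 420.1274341330529 -0.06755627039755867
tin_center 0.95 [213. 296.  52.  57.] [ 383. -124.   20.]
tin_center 0.77 [147. 240.  49.  47.] [343.  72.  20.]
tin_center 0.6 [242. 230.  46.  45.] [519. -13.  20.]
fence 0.64 [175. 141. 155. 130.] [574. 117.  20.]
bushing 0.72 [162. 212.  18.  26.] [387. 168.  20.]
flange 0.81 [144. 183.  26.  20.] [405. 284.  20.]
glue 0.58 [363. 197.  18.  36.] [788. -60.  20.]
{'time_s': 0.7, 'joints': array([ 1.15288479e+00,  8.71530804e-02,  1.37063081e+00,  5.17763193e-06,
        1.68356159e+00, -1.03076685e-01]), 'joint_vel': array([-0.00018528, -0.00044632,  0.00086529,  0.00151584,  0.00112618,
        0.00062289]), 'joint_efforts': array([ 8.07585729e-04, -3.39906871e+01, -3.02522385e+01,  7.19742221e-02,
        2.34212657e-02, -1.96906785e-05]), 'tcp_pos': array([170.32496632, 523.0181576 , 219.56670197]), 'orientation': array([[-9.50847713e-01,  3.09658874e-01,  9.56149671e-05],
       [ 3.09658888e-01,  9.50847685e-01,  2.27991515e-04],
       [-2.03156743e-05,  2.46393235e-04, -9.99999969e-01]]), 'contact_force': array([0.44331847, 0.47407304, 0.83367686]), 'ft_torque': array([ 0.0099549 ,  0.01939703, -0.03363955]), 'grasp_force': 0.0, 'finger_gap': 93.99007698035993}
```

View pics/t0.png

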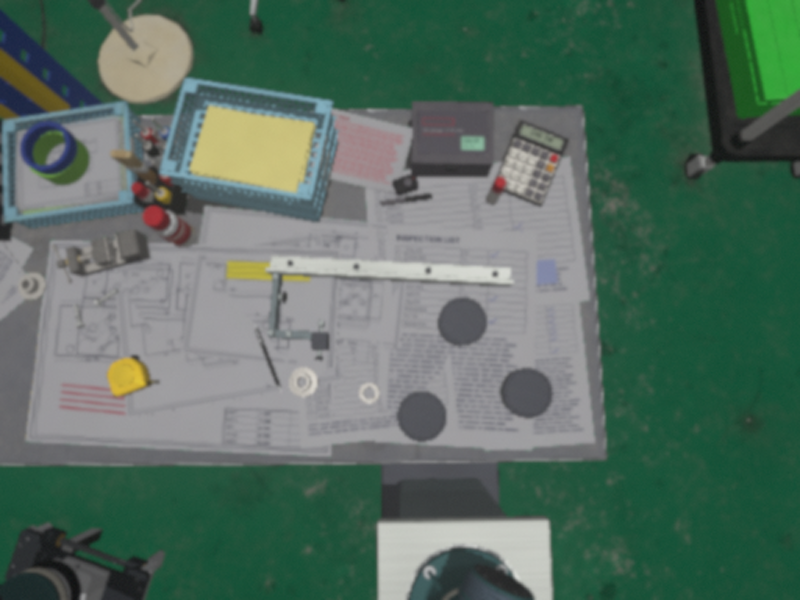

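View pics/s0.png

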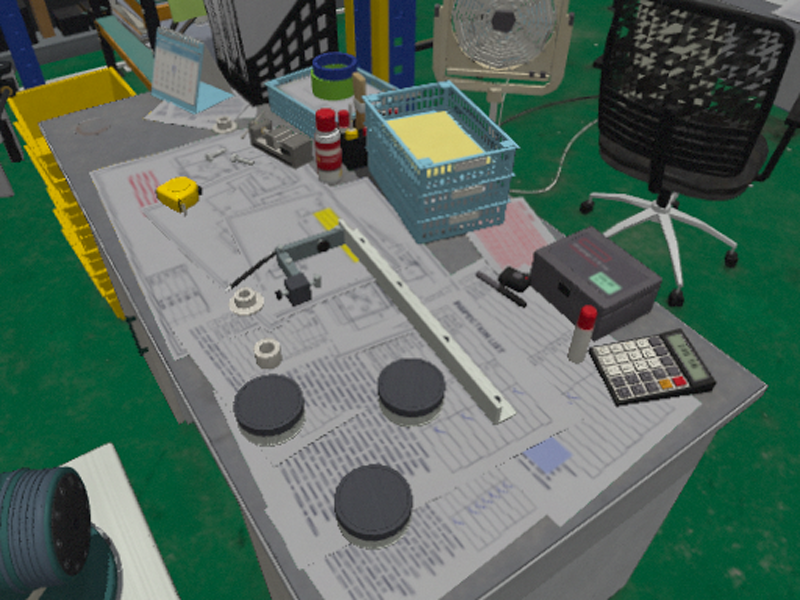

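Three tin look-alikes, in top picture (800x600): (462,321), (421,416), (526,392). Their base distances are about 516, 354 and 402 mm. The one at (462,321), close to the fence, is the farthest and lies within the 25–50 mm band. I'll confirm it with an enlarged crop and measure the fence.

```bash
python3 - <<'E'
from h import *
c=robot.camera("top");i=c["img"][150:270,160:320]
a=cv2.resize(i,(800,600),interpolation=cv2.INTER_CUBIC);cv2.imwrite("pics/t1.png",a)
for s in robot.silhouettes("tin_center",c):
    m=s["pixels"];v,u=np.nonzero(m);print("tin",np.round(at(c,u.mean(),v.mean(),30),1),u.mean(),v.mean(),m.sum())
d=robot.camera("scene")
cv2.imwrite("pics/s1.png",cv2.resize(d["img"][130:290,130:340],(788,600),interpolation=cv2.INTER_CUBIC))
for s in robot.silhouettes("tin_center",d):
    m=s["pixels"];v,u=np.nonzero(m);print("tin",np.round(at(d,u.mean(),v.mean(),24),1))
for s in robot.silhouettes("fence",c)[:1]:
    v,u=np.nonzero(s["pixels"])
    for a in range(u.min(),u.max()+1,8):
        w=v[u==a]; 
        if len(w):print(a,w.min(),w.max(),np.round(at(c,a,w.max()+.5,40)[:2]),np.round(at(c,a,w.min()-.5,0)[:2]))
E
```

```text
tin [518.1  -7.1  30. ] 295.861982434128 205.20828105395233 797
tin [ 385.2 -119.8   30. ] 336.4 250.41976744186047 860
tin [344.   72.5  30. ] 269.98263027295286 266.08684863523575 806
tin [516.7  -7.5  24. ]
tin [343.6  71.6  24. ]
tin [ 382.4 -123.2   24. ]
170 172 172 [620. 363.] [632. 373.]
178 163 215 [493. 337.] [660. 349.]
186 164 216 [489. 314.] [656. 324.]
194 164 216 [489. 290.] [655. 299.]
202 164 224 [466. 267.] [655. 274.]
210 164 221 [474. 244.] [654. 249.]
218 165 178 [600. 220.] [651. 225.]
226 165 178 [599. 197.] [650. 200.]
234 165 180 [593. 173.] [650. 175.]
242 167 178 [599. 150.] [643. 151.]
250 167 179 [595. 126.] [643. 126.]
258 167 179 [595. 103.] [642. 102.]
266 168 180 [591.  79.] [639.  77.]
274 168 180 [591.  56.] [638.  53.]
282 169 180 [591.  32.] [635.  28.]
290 169 181 [587.   9.] [634.   4.]
298 169 181 [587. -14.] [634. -21.]
306 169 182 [583. -38.] [634. -45.]
314 170 183 [580. -61.] [630. -69.]
322 171 183 [580. -85.] [626. -94.]
```

View pics/t1.png

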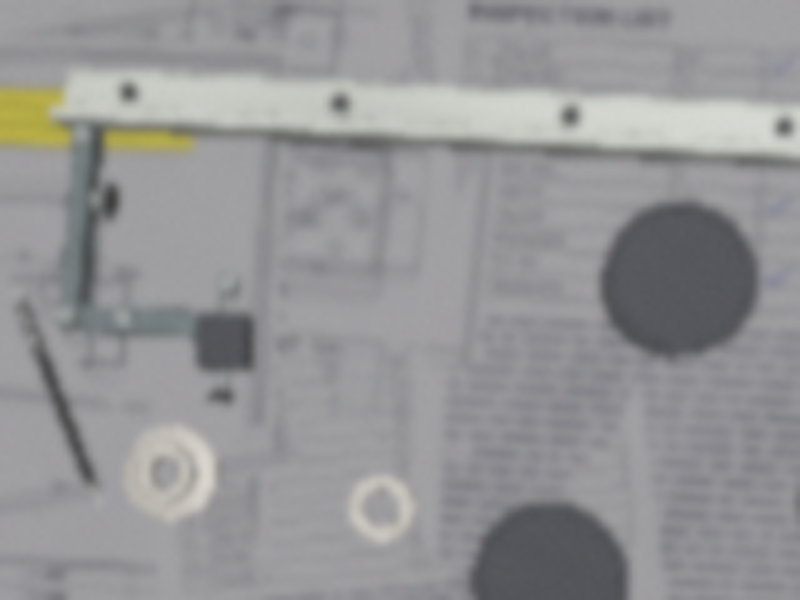

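View pics/s1.png

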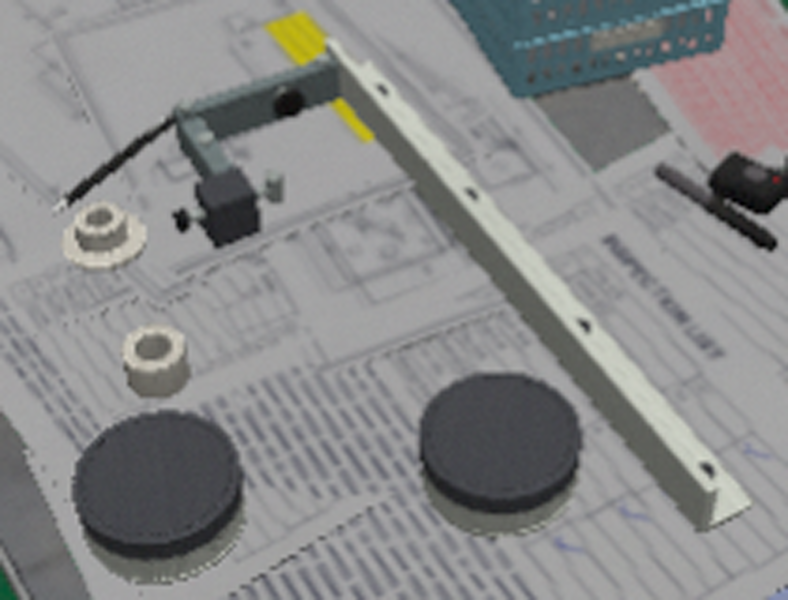

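The farthest tin at top px (296,205) is confirmed, free-standing just short of the fence. The stop unit is at the left end, with its end plate near t1 (85,200), roller near (232,287) and housing near (225,340). The bushing and flange stay clear of the lane. Next I'll fit the fence pose.

```bash
python3 - <<'E'
from h import *
from scipy.optimize import minimize
C=[robot.camera(n) for n in("top","scene")]
G=[]
for c in C:
    g=cv2.GaussianBlur(cv2.cvtColor(c["img"],cv2.COLOR_BGR2GRAY).astype(np.float32),(0,0),1.0)
    G.append(np.hypot(cv2.Sobel(g,5,1,0),cv2.Sobel(g,5,0,1)))
def w(p,P):
    s,k=np.sin(p[2]),np.cos(p[2]);return np.array([p[0]+k*P[0]-s*P[1],p[1]+s*P[0]+k*P[1],P[2]])
ys=np.linspace(-218,180,60)
pts=[[0,y,0] for y in ys]+[[0,y,40] for y in ys]+[[38,y,3] for y in ys]+[[t,-220,0] for t in np.linspace(0,38,10)]*2
def score(p,which=(0,1)):
    t=0
    for i in which:
        q=np.array([proj(C[i],w(p,P)) for P in pts],np.float32)
        t+=np.sqrt(cv2.remap(G[i],q[:,0].copy(),q[:,1].copy(),1)).mean()
    return -t
best=min(((score((x,y,a)),x,y,a) for x in range(570,604,4) for y in range(100,150,6) for a in (-.09,-.07,-.05,-.03)))
print(best)
for wh in((0,1),(0,),(1,)):
    r=minimize(score,best[1:],args=(wh,),method="Nelder-Mead",options=dict(initial_simplex=[best[1:],(best[1]+4,best[2],best[3]),(best[1],best[2]+5,best[3]),(best[1],best[2],best[3]+.02)]))
    print(wh,r.fun,np.round(r.x,3))
    if wh==(0,1): p=r.x
inv=lambda P:np.array([[np.cos(p[2]),np.sin(p[2])],[-np.sin(p[2]),np.cos(p[2])]])@(np.array(P[:2])-p[:2])
print("tin f",inv((517,-7.3)),"roller",inv(at(C[0],206.4,207.4,35)),"plate",inv(at(C[0],160+100/5,150+200/5,40)),inv(at(C[0],160+75/5,150+200/5,40)),"seat",w(p,(-46,150,20)))
d=C[1]["img"].copy();e=C[0]["img"].copy()
for im,c in((d,C[1]),(e,C[0])):
  for a,b in(((0,-220,0),(0,250,0)),((0,-220,40),(0,250,40)),((38,-220,0),(38,250,0))):
    cv2.line(im,*[tuple(int(round(v*8)) for v in proj(c,w(p,q))) for q in(a,b)],(0,0,255),1,cv2.LINE_AA,3)
cv2.imwrite("pics/o.png",np.vstack([cv2.resize(d[130:280,165:345],(720,600))[:600][::2,::1],cv2.resize(e[150:250,165:345],(720,400))[:300]]))
E
```

```text
(np.float32(-21.654327), 602, 118, -0.07)
(0, 1) -21.85647201538086 [ 6.02206e+02  1.20400e+02 -7.30000e-02]
(0,) -9.896173477172852 [ 6.05096e+02  1.15928e+02 -7.00000e-02]
(1,) -12.205926895141602 [ 6.02536e+02  1.20862e+02 -7.00000e-02]
tin f [ -75.70978798 -133.54948928] roller [-96.25300629 127.84930789] plate [-49.96394048 208.66888517] [-50.78318236 223.43232404] seat [567.21734765 273.34426303  20.        ]
```

View pics/o.png

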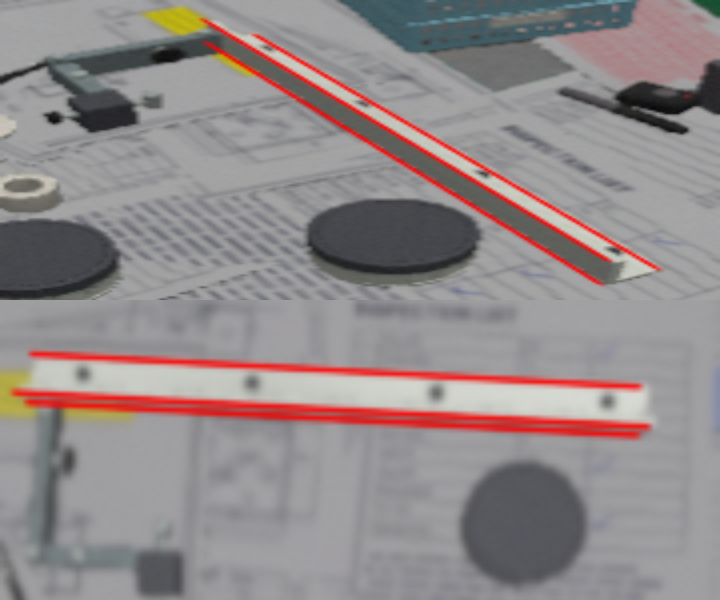

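>>> step_arm --steps '[{"claw": -0.15,"xyz": [-200,-208,20],"rot": [0,0,-1.2]},{"claw": -0.15,"xyz": [-200,-208,20],"rot": [0,0,-1.2]},{"claw": -0.15,"xyz": [-200,-208,20],"rot": [0,0,-1.2]},{"claw": -0.15,"xyz": [-200,-208,20],"rot": [0,0,-1.2]},{"claw": -0.15,"xyz": [-200,-208,20],"rot": [0,0,-1.2]},{"claw": -0.15,"xyz": [-200,-208,20],"rot": [0,0,-1.2]},{"claw": -0.15,"xyz": [-412,-417,90],"rot": [0,0,-2.33]},{"claw": -0.15,"xyz": [-412,-417,90],"rot": [0,0,-2.33]},{"claw": -0.15,"xyz": [-412,-417,90],"rot": [0,0,-2.33]},{"claw": -0.15,"xyz": [-412,-417,90],"rot": [0,0,-2.33]},{"claw": -0.15,"xyz": [-412,-417,90],"rot": [0,0,-2.33]},{"claw": -0.15,"xyz": [-412,-417,90],"rot": [0,0,-2.33]},{"claw": -0.15,"xyz": [-412,-417,90],"rot": [0,0,-2.33]},{"claw": -0.15,"xyz": [-412,-417,90],"rot": [0,0,-2.33]},{"claw": -0.15,"xyz": [-412,-417,90],"rot": [0,0,-2.33]},{"claw": -0.15,"xyz": [-412,-417,90],"rot": [0,0,-2.33]},{"claw": -0.15,"xyz": [-412,-417,90],"rot": [0,0,-2.33]}]'

```text
time_s: 2.47
tcp_pos: [432.8, -1.6, 129.2]
orientation: [[-0.997, 0.073, -0.001], [0.073, 0.997, 0.001], [0.001, 0.001, -1.0]]
contact_force: [-0.0, -0.2, -0.9]
finger_gap: 39.9
grasp_force: 0.0
```

>>> step_arm --steps '[{"xyz": [0,0,40]},{"xyz": [0,0,75]},{"xyz": [0,0,95]},{"xyz": [0,0,105]},{"xyz": [0,0,105]},{"xyz": [-8,0,105]},{"xyz": [-16,0,105]},{"xyz": [-24,0,105]},{"xyz": [-28,0,105]},{"xyz": [-28,0,105]}]'

```text
validation failed for argument at $.st...
```

```bash
python3 - <<'E'
from h import *
c=robot.camera("scene")
cv2.imwrite("pics/s2.png",cv2.resize(c["img"][150:300,170:370],(800,600),interpolation=cv2.INTER_CUBIC))
E
```

```text
(no output)
```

View pics/s2.png

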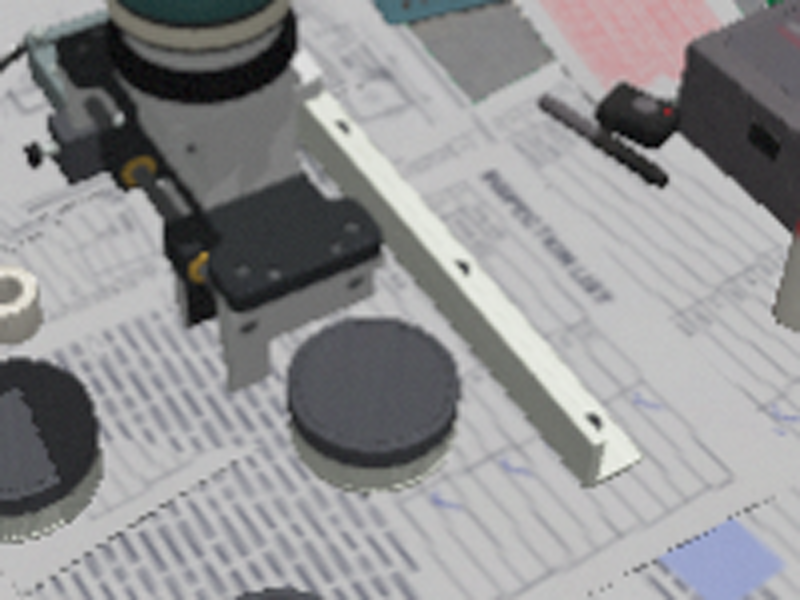

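The move was refused because claw and rot are needed in every row. The picture shows the gripper still high, with the tin untouched at (375,395).

>>> step_arm --steps '[{"claw": -0.15,"rot": [0,0,0],"xyz": [0,0,40]},{"claw": -0.15,"rot": [0,0,0],"xyz": [0,0,75]},{"claw": -0.15,"rot": [0,0,0],"xyz": [0,0,95]},{"claw": -0.15,"rot": [0,0,0],"xyz": [0,0,105]},{"claw": -0.15,"rot": [0,0,0],"xyz": [0,0,105]},{"claw": -0.15,"rot": [0,0,0],"xyz": [-8,0,105]},{"claw": -0.15,"rot": [0,0,0],"xyz": [-16,0,105]},{"claw": -0.15,"rot": [0,0,0],"xyz": [-24,0,105]},{"claw": -0.15,"rot": [0,0,0],"xyz": [-28,0,105]},{"claw": -0.15,"rot": [0,0,0],"xyz": [-28,0,105]}]'

```text
time_s: 3.35
tcp_pos: [463.1, -3.3, 25.8]
orientation: [[-0.997, 0.071, 0.003], [0.071, 0.997, -0.0], [-0.003, -0.0, -1.0]]
contact_force: [-0.1, -0.1, 0.4]
finger_gap: 39.9
grasp_force: 0.0
```

>>> step_arm --steps '[{"claw": -0.15,"rot": [0,0,0],"xyz": [-2,0,0]},{"claw": -0.15,"rot": [0,0,0],"xyz": [-4,0,0]},{"claw": -0.15,"rot": [0,0,0],"xyz": [-6,0,0]},{"claw": -0.15,"rot": [0,0,0],"xyz": [-8,0,0]},{"claw": -0.15,"rot": [0,0,0],"xyz": [-10,0,0]},{"claw": -0.15,"rot": [0,0,0],"xyz": [-12,0,0]},{"claw": -0.15,"rot": [0,0,0],"xyz": [-14,0,0]},{"claw": -0.15,"rot": [0,0,0],"xyz": [-16,0,0]},{"claw": -0.15,"rot": [0,0,0],"xyz": [-18,0,0]},{"claw": -0.15,"rot": [0,0,0],"xyz": [-20,0,0]},{"claw": -0.15,"rot": [0,0,0],"xyz": [-22,0,0]},{"claw": -0.15,"rot": [0,0,0],"xyz": [-24,0,0]}]'

```text
time_s: 4.35
tcp_pos: [484.9, -4.8, 24.3]
orientation: [[-0.997, 0.071, -0.0], [0.071, 0.997, 0.0], [0.0, 0.0, -1.0]]
contact_force: [-1.4, 0.2, 0.6]
finger_gap: 39.9
grasp_force: 0.7
```

>>> step_arm --steps '[{"claw": -0.15,"rot": [0,0,0],"xyz": [-2,0,0]},{"claw": -0.15,"rot": [0,0,0],"xyz": [-3.5,0,0]},{"claw": -0.15,"rot": [0,0,0],"xyz": [-5,0,0]},{"claw": -0.15,"rot": [0,0,0],"xyz": [-6,0,0]},{"claw": -0.15,"rot": [0,0,0],"xyz": [-7,0,0]},{"claw": -0.15,"rot": [0,0,0],"xyz": [-8,0,0]}]'

```text
time_s: 4.85
tcp_pos: [492.9, -5.3, 24.5]
orientation: [[-0.997, 0.071, 0.0], [0.071, 0.997, 0.0], [0.0, 0.0, -1.0]]
contact_force: [-0.8, -0.2, -0.1]
finger_gap: 40.3
grasp_force: 0.7
```

>>> step_arm --steps '[{"claw": -0.15,"rot": [0,0,0],"xyz": [-0.5,0,0]},{"claw": -0.15,"rot": [0,0,0],"xyz": [-1,0,0]},{"claw": -0.15,"rot": [0,0,0],"xyz": [-1.5,0,0]}]'

```text
time_s: 5.1
tcp_pos: [494.3, -5.4, 24.5]
orientation: [[-0.997, 0.071, -0.0], [0.071, 0.997, 0.0], [0.0, 0.0, -1.0]]
contact_force: [-0.8, 1.0, -1.2]
finger_gap: 39.5
grasp_force: 0.7
```

>>> step_arm --steps '[{"claw": -0.15,"rot": [0,0,0],"xyz": [-0.5,0,0]},{"claw": -0.15,"rot": [0,0,0],"xyz": [-1,0,0]},{"claw": -0.15,"rot": [0,0,0],"xyz": [-1.5,0,0]}]'

```text
time_s: 5.35
tcp_pos: [495.8, -5.5, 24.5]
orientation: [[-0.997, 0.071, 0.0], [0.071, 0.997, 0.0], [0.0, 0.0, -1.0]]
contact_force: [-1.4, -0.0, -0.2]
finger_gap: 39.7
grasp_force: 0.7
```

>>> step_arm --steps '[{"claw": -0.15,"rot": [0,0,0],"xyz": [-0.5,0,0]},{"claw": -0.15,"rot": [0,0,0],"xyz": [-1,0,0]}]'

```text
time_s: 5.52
tcp_pos: [496.8, -5.6, 24.5]
orientation: [[-0.997, 0.071, -0.0], [0.071, 0.997, 0.0], [0.0, 0.0, -1.0]]
contact_force: [-1.8, 0.2, 0.4]
finger_gap: 39.8
grasp_force: 0.7
```

>>> step_arm --steps '[{"claw": -0.15,"rot": [0,0,0],"xyz": [-0.5,0,0]},{"claw": -0.15,"rot": [0,0,0],"xyz": [-1,0,0]}]'

```text
time_s: 5.68
tcp_pos: [497.0, -5.6, 24.4]
orientation: [[-0.997, 0.071, -0.002], [0.071, 0.997, 0.0], [0.002, 0.0, -1.0]]
contact_force: [-3.8, 0.2, 2.1]
finger_gap: 40.0
grasp_force: 2.3
```

Fence contact is felt at the predicted place, TCP x_f = -95.8 against -95.4 expected. Next I go round to the right of the tin with closed fingers, tilted 12° towards the fence.

>>> step_arm --steps '[{"claw": -0.15,"rot": [0,0,0],"xyz": [4,0,0]},{"claw": -0.15,"rot": [0,0,0],"xyz": [15,0,0]},{"claw": -0.15,"rot": [0,0,0],"xyz": [25,0,0]},{"claw": -0.15,"rot": [0,0,0],"xyz": [28,0,-30]},{"claw": -0.15,"rot": [0,0,0],"xyz": [28,0,-60]},{"claw": -1,"rot": [0,0,0],"xyz": [28,0,-65]},{"claw": -1,"rot": [0,0,1],"xyz": [28,-35,-65]},{"claw": -1,"rot": [0,0,2],"xyz": [0,-65,-65]},{"claw": -1,"rot": [0,0,2],"xyz": [-25,-77,-65]},{"claw": -1,"rot": [0,0,2],"xyz": [-37,-77,-65]},{"claw": -1,"rot": [0,0,2],"xyz": [-37,-77,-65]},{"claw": -1,"rot": [0,0,2],"xyz": [-37,-77,-65]},{"claw": -1,"rot": [0,0,2],"xyz": [-37,-77,-40]},{"claw": -1,"rot": [0,0,2],"xyz": [-37,-77,-15]},{"claw": -1,"rot": [0,0,2],"xyz": [-37,-77,0]},{"claw": -1,"rot": [0,0,2],"xyz": [-37,-77,0]},{"claw": -1,"rot": [0,0,2],"xyz": [-37,-77,0]}]'

```text
time_s: 7.1
tcp_pos: [527.7, -84.2, 23.7]
orientation: [[-0.961, 0.276, -0.002], [0.276, 0.961, 0.001], [0.002, 0.0, -1.0]]
contact_force: [0.0, -0.1, 0.1]
finger_gap: 0.6
grasp_force: 0.0
```

```bash
python3 - <<'E'
from h import *
o=robot.get_obs();print(o["tcp_pos"],o["finger_gap"],o["contact_force"])
c=robot.camera("scene");d=robot.camera("top")
cv2.imwrite("pics/s3.png",np.hstack([cv2.resize(c["img"][150:300,210:350],(420,450)),cv2.resize(d["img"][150:270,240:340],(375,450))]))
E
```

```text
[527.70734394 -84.23171186  23.71050404] 0.5625473216399371 [ 0.01566256 -0.08529791  0.08890041]
```

View pics/s3.png

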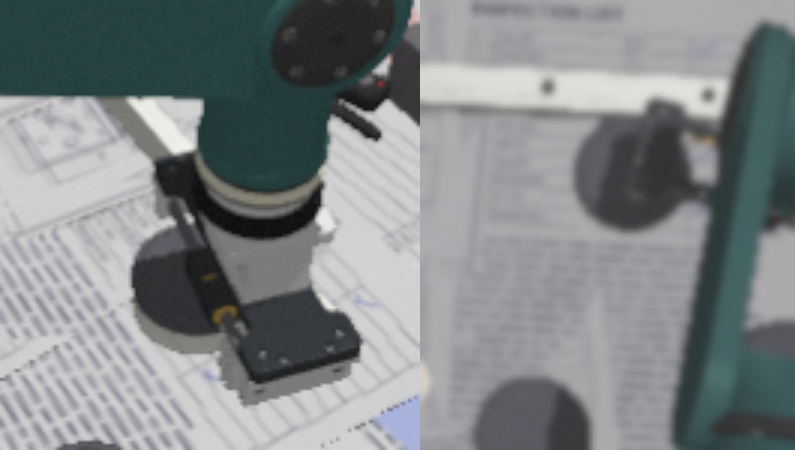

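>>> step_arm --steps '[{"claw": -1,"rot": [0,0,0],"xyz": [1.2,5.9,0]},{"claw": -1,"rot": [0,0,0],"xyz": [2.5,11.7,0]},{"claw": -1,"rot": [0,0,0],"xyz": [3.1,14.7,0]},{"claw": -1,"rot": [0,0,0],"xyz": [3.5,16.6,0]},{"claw": -1,"rot": [0,0,0],"xyz": [3.7,17.6,0]},{"claw": -1,"rot": [0,0,0],"xyz": [4.2,19.6,0]},{"claw": -1,"rot": [0,0,0],"xyz": [4.6,21.5,0]},{"claw": -1,"rot": [0,0,0],"xyz": [5,23.5,0]},{"claw": -1,"rot": [0,0,0],"xyz": [5.4,25.4,0]},{"claw": -1,"rot": [0,0,0],"xyz": [5.8,27.4,0]},{"claw": -1,"rot": [0,0,0],"xyz": [6.2,29.3,0]}]'

```text
time_s: 8.12
tcp_pos: [531.4, -55.3, 24.5]
orientation: [[-0.961, 0.277, -0.0], [0.277, 0.961, -0.0], [0.0, -0.0, -1.0]]
contact_force: [-0.5, -2.6, 1.0]
finger_gap: 0.7
grasp_force: 1.0
```

>>> step_arm --steps '[{"claw": -1,"rot": [0,0,0],"xyz": [0.6,2.9,0]},{"claw": -1,"rot": [0,0,0],"xyz": [1.2,5.9,0]},{"claw": -1,"rot": [0,0,0],"xyz": [1.9,8.8,0]},{"claw": -1,"rot": [0,0,0],"xyz": [2.5,11.7,0]},{"claw": -1,"rot": [0,0,0],"xyz": [3.1,14.7,0]},{"claw": -1,"rot": [0,0,0],"xyz": [3.7,17.6,0]},{"claw": -1,"rot": [0,0,0],"xyz": [4.4,20.5,0]},{"claw": -1,"rot": [0,0,0],"xyz": [5,23.5,0]},{"claw": -1,"rot": [0,0,0],"xyz": [5.6,26.4,0]},{"claw": -1,"rot": [0,0,0],"xyz": [6.2,29.3,0]},{"claw": -1,"rot": [0,0,0],"xyz": [6.9,32.3,0]},{"claw": -1,"rot": [0,0,0],"xyz": [7.5,35.2,0]},{"claw": -1,"rot": [0,0,0],"xyz": [8.1,38.1,0]},{"claw": -1,"rot": [0,0,0],"xyz": [8.7,41.1,0]},{"claw": -1,"rot": [0,0,0],"xyz": [9.4,44,0]},{"claw": -1,"rot": [0,0,0],"xyz": [10,46.9,0]},{"claw": -1,"rot": [0,0,0],"xyz": [10.6,49.9,0]},{"claw": -1,"rot": [0,0,0],"xyz": [11.2,52.8,0]},{"claw": -1,"rot": [0,0,0],"xyz": [11.9,55.7,0]},{"claw": -1,"rot": [0,0,0],"xyz": [12.5,58.7,0]}]'

```text
time_s: 9.78
tcp_pos: [535.6, 5.0, 24.5]
orientation: [[-0.961, 0.277, -0.0], [0.277, 0.961, 0.0], [0.0, 0.0, -1.0]]
contact_force: [-1.8, -1.7, 0.2]
finger_gap: 1.0
grasp_force: 1.0
```

>>> step_arm --steps '[{"claw": -1,"rot": [0,0,0],"xyz": [0.6,2.9,0]},{"claw": -1,"rot": [0,0,0],"xyz": [1.2,5.9,0]},{"claw": -1,"rot": [0,0,0],"xyz": [1.9,8.8,0]},{"claw": -1,"rot": [0,0,0],"xyz": [2.5,11.7,0]},{"claw": -1,"rot": [0,0,0],"xyz": [3.1,14.7,0]},{"claw": -1,"rot": [0,0,0],"xyz": [3.7,17.6,0]},{"claw": -1,"rot": [0,0,0],"xyz": [4.4,20.5,0]},{"claw": -1,"rot": [0,0,0],"xyz": [5,23.5,0]},{"claw": -1,"rot": [0,0,0],"xyz": [5.6,26.4,0]},{"claw": -1,"rot": [0,0,0],"xyz": [6.2,29.3,0]},{"claw": -1,"rot": [0,0,0],"xyz": [6.9,32.3,0]},{"claw": -1,"rot": [0,0,0],"xyz": [7.5,35.2,0]},{"claw": -1,"rot": [0,0,0],"xyz": [8.1,38.1,0]},{"claw": -1,"rot": [0,0,0],"xyz": [8.7,41.1,0]},{"claw": -1,"rot": [0,0,0],"xyz": [9.4,44,0]},{"claw": -1,"rot": [0,0,0],"xyz": [10,46.9,0]},{"claw": -1,"rot": [0,0,0],"xyz": [10.6,49.9,0]},{"claw": -1,"rot": [0,0,0],"xyz": [11.2,52.8,0]},{"claw": -1,"rot": [0,0,0],"xyz": [11.9,55.7,0]},{"claw": -1,"rot": [0,0,0],"xyz": [12.5,58.7,0]}]'

```text
time_s: 11.45
tcp_pos: [539.8, 64.8, 24.5]
orientation: [[-0.961, 0.277, -0.0], [0.277, 0.961, 0.0], [0.0, 0.0, -1.0]]
contact_force: [-0.4, -1.9, 0.8]
finger_gap: 0.1
grasp_force: 1.0
```

>>> step_arm --steps '[{"claw": -1,"rot": [0,0,0],"xyz": [0.6,2.9,0]},{"claw": -1,"rot": [0,0,0],"xyz": [1.2,5.9,0]},{"claw": -1,"rot": [0,0,0],"xyz": [1.9,8.8,0]},{"claw": -1,"rot": [0,0,0],"xyz": [2.5,11.7,0]},{"claw": -1,"rot": [0,0,0],"xyz": [3.1,14.7,0]},{"claw": -1,"rot": [0,0,0],"xyz": [3.7,17.6,0]},{"claw": -1,"rot": [0,0,0],"xyz": [4.4,20.5,0]},{"claw": -1,"rot": [0,0,0],"xyz": [5,23.5,0]},{"claw": -1,"rot": [0,0,0],"xyz": [5.6,26.4,0]},{"claw": -1,"rot": [0,0,0],"xyz": [6.2,29.3,0]},{"claw": -1,"rot": [0,0,0],"xyz": [6.9,32.3,0]},{"claw": -1,"rot": [0,0,0],"xyz": [7.5,35.2,0]},{"claw": -1,"rot": [0,0,0],"xyz": [8.1,38.1,0]},{"claw": -1,"rot": [0,0,0],"xyz": [8.7,41.1,0]},{"claw": -1,"rot": [0,0,0],"xyz": [9.4,44,0]},{"claw": -1,"rot": [0,0,0],"xyz": [10,46.9,0]},{"claw": -1,"rot": [0,0,0],"xyz": [10.6,49.9,0]},{"claw": -1,"rot": [0,0,0],"xyz": [11.2,52.8,0]},{"claw": -1,"rot": [0,0,0],"xyz": [11.9,55.7,0]},{"claw": -1,"rot": [0,0,0],"xyz": [12.5,58.7,0]}]'

```text
time_s: 13.12
tcp_pos: [544.1, 124.7, 24.5]
orientation: [[-0.961, 0.277, -0.0], [0.277, 0.961, 0.0], [0.0, 0.0, -1.0]]
contact_force: [-0.3, -1.7, 0.3]
finger_gap: 0.3
grasp_force: 0.9
```

```bash
python3 - <<'E'
from h import *
d=robot.camera("top");c=robot.camera("scene")
cv2.imwrite("pics/t4.png",np.hstack([cv2.resize(c["img"][130:260,150:280],(400,400)),cv2.resize(d["img"][150:250,170:270],(400,400))]))
for i,z in((d,30),(c,24)):
  for s in robot.silhouettes("tin_center",i):
    v,u=np.nonzero(s["pixels"]);print(np.round(at(i,u.mean(),v.mean(),z),1),s["rect"],len(v))
E
```

```text
[ 384.6 -120.1   30. ] [321.0, 235.3, 31.0, 34.3] 829
[525.6 168.6  30. ] [229.4, 200.3, 14.8, 7.6] 61
[ 382.6 -123.4   24. ] [213.2, 297.1, 51.9, 55.6] 2216
[344.4  70.8  24. ] [148.6, 243.5, 48.6, 43.6] 1739
[534.6 182.1  24. ] [213.8, 178.8, 24.3, 32.7] 454
```

View pics/t4.png

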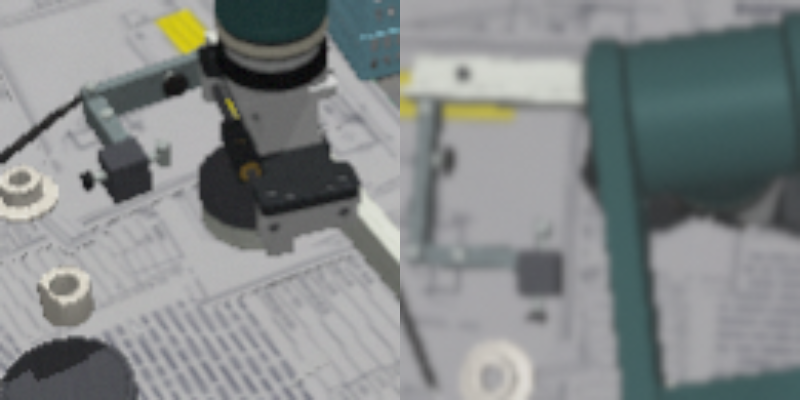

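The picture shows the tin ahead of the finger, along the fence, with the roller about 45 mm further on. I'll continue and then slow down.

>>> step_arm --steps '[{"claw": -1,"rot": [0,0,0],"xyz": [0.6,2.9,0]},{"claw": -1,"rot": [0,0,0],"xyz": [1.2,5.9,0]},{"claw": -1,"rot": [0,0,0],"xyz": [1.9,8.8,0]},{"claw": -1,"rot": [0,0,0],"xyz": [2.5,11.7,0]},{"claw": -1,"rot": [0,0,0],"xyz": [3.1,14.7,0]},{"claw": -1,"rot": [0,0,0],"xyz": [3.7,17.6,0]},{"claw": -1,"rot": [0,0,0],"xyz": [4.4,20.5,0]},{"claw": -1,"rot": [0,0,0],"xyz": [5,23.5,0]},{"claw": -1,"rot": [0,0,0],"xyz": [5.6,26.4,0]},{"claw": -1,"rot": [0,0,0],"xyz": [6.2,29.3,0]},{"claw": -1,"rot": [0,0,0],"xyz": [6.9,32.3,0]},{"claw": -1,"rot": [0,0,0],"xyz": [7.3,34.3,0]}]'

```text
time_s: 14.32
tcp_pos: [546.5, 159.8, 24.5]
orientation: [[-0.961, 0.276, 0.0], [0.276, 0.961, 0.0], [0.0, 0.0, -1.0]]
contact_force: [-0.8, -2.3, 1.0]
finger_gap: 0.6
grasp_force: 1.1
```

>>> step_arm --steps '[{"claw": -1,"rot": [0,0,0],"xyz": [0.25,1.2,0]},{"claw": -1,"rot": [0,0,0],"xyz": [0.5,2.4,0]},{"claw": -1,"rot": [0,0,0],"xyz": [0.75,3.6,0]},{"claw": -1,"rot": [0,0,0],"xyz": [1.0,4.8,0]}]'

```text
time_s: 14.65
tcp_pos: [546.9, 164.3, 24.5]
orientation: [[-0.961, 0.277, -0.0], [0.277, 0.961, 0.0], [0.0, 0.0, -1.0]]
contact_force: [-1.0, -1.8, 0.9]
finger_gap: 0.5
grasp_force: 1.1
```

>>> step_arm --steps '[{"claw": -1,"rot": [0,0,0],"xyz": [0.25,1.2,0]},{"claw": -1,"rot": [0,0,0],"xyz": [0.5,2.4,0]},{"claw": -1,"rot": [0,0,0],"xyz": [0.75,3.6,0]},{"claw": -1,"rot": [0,0,0],"xyz": [1.0,4.8,0]}]'

```text
time_s: 14.98
tcp_pos: [547.3, 169.2, 24.5]
orientation: [[-0.961, 0.277, 0.0], [0.277, 0.961, 0.0], [-0.0, 0.0, -1.0]]
contact_force: [-1.0, -2.3, 0.8]
finger_gap: 0.5
grasp_force: 1.1
```

>>> step_arm --steps '[{"claw": -1,"rot": [0,0,0],"xyz": [0.2,1,0]},{"claw": -1,"rot": [0,0,0],"xyz": [0.4,2,0]},{"claw": -1,"rot": [0,0,0],"xyz": [0.6,3,0]},{"claw": -1,"rot": [0,0,0],"xyz": [0.8,4,0]}]'

```text
time_s: 15.32
tcp_pos: [547.6, 173.3, 24.5]
orientation: [[-0.961, 0.277, -0.0], [0.277, 0.961, 0.0], [0.0, 0.0, -1.0]]
contact_force: [-1.3, -2.2, 1.4]
finger_gap: 0.6
grasp_force: 1.1
```

>>> step_arm --steps '[{"claw": -1,"rot": [0,0,0],"xyz": [0.2,1,0]},{"claw": -1,"rot": [0,0,0],"xyz": [0.4,2,0]},{"claw": -1,"rot": [0,0,0],"xyz": [0.6,3,0]},{"claw": -1,"rot": [0,0,0],"xyz": [0.8,4,0]}]'

```text
time_s: 15.65
tcp_pos: [547.8, 176.3, 24.5]
orientation: [[-0.961, 0.276, -0.0], [0.276, 0.961, -0.002], [-0.0, -0.002, -1.0]]
contact_force: [-1.7, -6.9, 2.8]
finger_gap: 0.2
grasp_force: 3.3
```

>>> step_arm --steps '[{"claw": -1,"rot": [0,0,0],"xyz": [0.2,1,0]},{"claw": -1,"rot": [0,0,0],"xyz": [0.4,2,0]},{"claw": -1,"rot": [0,0,0],"xyz": [0.6,3,0]},{"claw": -1,"rot": [0,0,0],"xyz": [0.8,4,0]}]'

```text
time_s: 15.98
tcp_pos: [547.9, 179.1, 24.5]
orientation: [[-0.961, 0.277, -0.001], [0.277, 0.961, -0.005], [0.0, -0.005, -1.0]]
contact_force: [-3.1, -8.0, 3.9]
finger_gap: 0.7
grasp_force: 4.2
```

The catch is felt at TCP y≈174, so home should be near y≈223.

>>> step_arm --steps '[{"claw": -1,"rot": [0,0,0],"xyz": [0.2,1,0]},{"claw": -1,"rot": [0,0,0],"xyz": [0.4,2,0]},{"claw": -1,"rot": [0,0,0],"xyz": [0.6,3,0]},{"claw": -1,"rot": [0,0,0],"xyz": [0.8,4,0]}]'

```text
time_s: 16.32
tcp_pos: [548.2, 183.0, 24.5]
orientation: [[-0.961, 0.277, -0.001], [0.277, 0.961, -0.005], [0.0, -0.005, -1.0]]
contact_force: [-1.5, -7.3, 3.5]
finger_gap: 0.5
grasp_force: 4.3
```

>>> step_arm --steps '[{"claw": -1,"rot": [0,0,0],"xyz": [0.2,1,0]},{"claw": -1,"rot": [0,0,0],"xyz": [0.4,2,0]},{"claw": -1,"rot": [0,0,0],"xyz": [0.6,3,0]},{"claw": -1,"rot": [0,0,0],"xyz": [0.8,4,0]}]'

```text
time_s: 16.65
tcp_pos: [548.5, 187.0, 24.5]
orientation: [[-0.961, 0.277, -0.002], [0.277, 0.961, -0.005], [0.0, -0.005, -1.0]]
contact_force: [-1.8, -8.8, 3.9]
finger_gap: 0.4
grasp_force: 4.3
```

>>> step_arm --steps '[{"claw": -1,"rot": [0,0,0],"xyz": [0.2,1,0]},{"claw": -1,"rot": [0,0,0],"xyz": [0.4,2,0]},{"claw": -1,"rot": [0,0,0],"xyz": [0.6,3,0]},{"claw": -1,"rot": [0,0,0],"xyz": [0.8,4,0]}]'

```text
time_s: 16.98
tcp_pos: [548.7, 191.2, 24.5]
orientation: [[-0.961, 0.277, -0.002], [0.277, 0.961, -0.004], [0.001, -0.005, -1.0]]
contact_force: [-3.1, -7.1, 3.8]
finger_gap: 0.2
grasp_force: 4.2
```

>>> step_arm --steps '[{"claw": -1,"rot": [0,0,0],"xyz": [0.2,1,0]},{"claw": -1,"rot": [0,0,0],"xyz": [0.4,2,0]},{"claw": -1,"rot": [0,0,0],"xyz": [0.6,3,0]},{"claw": -1,"rot": [0,0,0],"xyz": [0.8,4,0]}]'

```text
time_s: 17.32
tcp_pos: [549.0, 195.5, 24.5]
orientation: [[-0.961, 0.277, -0.002], [0.277, 0.961, -0.004], [0.001, -0.004, -1.0]]
contact_force: [-2.9, -7.4, 4.3]
finger_gap: 0.7
grasp_force: 4.0
```

>>> step_arm --steps '[{"claw": -1,"rot": [0,0,0],"xyz": [0.2,1,0]},{"claw": -1,"rot": [0,0,0],"xyz": [0.4,2,0]},{"claw": -1,"rot": [0,0,0],"xyz": [0.6,3,0]},{"claw": -1,"rot": [0,0,0],"xyz": [0.8,4,0]}]'

```text
time_s: 17.65
tcp_pos: [549.3, 199.7, 24.5]
orientation: [[-0.961, 0.277, -0.002], [0.277, 0.961, -0.004], [0.001, -0.004, -1.0]]
contact_force: [-3.9, -7.5, 3.2]
finger_gap: -0.0
grasp_force: 3.8
```

>>> step_arm --steps '[{"claw": -1,"rot": [0,0,0],"xyz": [0.2,1,0]},{"claw": -1,"rot": [0,0,0],"xyz": [0.4,2,0]},{"claw": -1,"rot": [0,0,0],"xyz": [0.6,3,0]},{"claw": -1,"rot": [0,0,0],"xyz": [0.8,4,0]}]'

```text
time_s: 17.98
tcp_pos: [549.7, 204.1, 24.5]
orientation: [[-0.961, 0.277, -0.002], [0.277, 0.961, -0.003], [0.001, -0.004, -1.0]]
contact_force: [-2.9, -6.8, 2.4]
finger_gap: 0.2
grasp_force: 3.4
```

>>> step_arm --steps '[{"claw": -1,"rot": [0,0,0],"xyz": [0.2,1,0]},{"claw": -1,"rot": [0,0,0],"xyz": [0.4,2,0]},{"claw": -1,"rot": [0,0,0],"xyz": [0.6,3,0]},{"claw": -1,"rot": [0,0,0],"xyz": [0.8,4,0]}]'

```text
time_s: 18.32
tcp_pos: [550.0, 208.5, 24.5]
orientation: [[-0.961, 0.277, -0.002], [0.277, 0.961, -0.003], [0.001, -0.003, -1.0]]
contact_force: [-2.1, -5.4, 3.2]
finger_gap: 0.2
grasp_force: 3.0
```

>>> step_arm --steps '[{"claw": -1,"rot": [0,0,0],"xyz": [0.2,1,0]},{"claw": -1,"rot": [0,0,0],"xyz": [0.4,2,0]},{"claw": -1,"rot": [0,0,0],"xyz": [0.6,3,0]},{"claw": -1,"rot": [0,0,0],"xyz": [0.8,4,0]}]'

```text
time_s: 18.65
tcp_pos: [550.4, 212.9, 24.4]
orientation: [[-0.961, 0.277, -0.002], [0.277, 0.961, -0.002], [0.001, -0.002, -1.0]]
contact_force: [-2.3, -4.0, 3.1]
finger_gap: 0.7
grasp_force: 2.5
```

>>> step_arm --steps '[{"claw": -1,"rot": [0,0,0],"xyz": [0.2,1,0]},{"claw": -1,"rot": [0,0,0],"xyz": [0.4,2,0]},{"claw": -1,"rot": [0,0,0],"xyz": [0.6,3,0]}]'

```text
time_s: 18.9
tcp_pos: [550.8, 216.4, 24.4]
orientation: [[-0.961, 0.277, -0.001], [0.277, 0.961, -0.001], [0.001, -0.001, -1.0]]
contact_force: [-1.9, -4.5, 2.3]
finger_gap: 0.2
grasp_force: 2.3
```

>>> step_arm --steps '[{"claw": -1,"rot": [0,0,0],"xyz": [0.1,0.5,0]},{"claw": -1,"rot": [0,0,0],"xyz": [0.2,1,0]},{"claw": -1,"rot": [0,0,0],"xyz": [0.3,1.5,0]}]'

```text
time_s: 19.15
tcp_pos: [551.2, 218.5, 24.4]
orientation: [[-0.961, 0.277, -0.0], [0.277, 0.961, 0.0], [0.0, -0.0, -1.0]]
contact_force: [-2.2, -3.2, 1.8]
finger_gap: 0.1
grasp_force: 2.0
```

>>> step_arm --steps '[{"claw": -1,"rot": [0,0,0],"xyz": [0.1,0.5,0]},{"claw": -1,"rot": [0,0,0],"xyz": [0.2,1,0]},{"claw": -1,"rot": [0,0,0],"xyz": [0.3,1.5,0]}]'

```text
time_s: 19.4
tcp_pos: [551.5, 220.2, 24.4]
orientation: [[-0.961, 0.277, 0.0], [0.277, 0.961, 0.0], [0.0, 0.0, -1.0]]
contact_force: [-1.2, -3.1, 0.6]
finger_gap: 0.4
grasp_force: 1.7
```

>>> step_arm --steps '[{"claw": -1,"rot": [0,0,0],"xyz": [0.1,0.5,0]},{"claw": -1,"rot": [0,0,0],"xyz": [0.2,1,0]},{"claw": -1,"rot": [0,0,0],"xyz": [0.2,1,0]}]'

```text
time_s: 19.65
tcp_pos: [551.6, 221.3, 24.4]
orientation: [[-0.961, 0.276, 0.0], [0.276, 0.961, 0.001], [0.0, 0.001, -1.0]]
contact_force: [-0.5, -3.6, 0.2]
finger_gap: 0.8
grasp_force: 1.3
```

>>> step_arm --steps '[{"claw": -1,"rot": [0,0,0],"xyz": [0.1,0.5,0]},{"claw": -1,"rot": [0,0,0],"xyz": [0.2,1,0]},{"claw": -1,"rot": [0,0,0],"xyz": [0.3,1.5,0]}]'

```text
time_s: 19.9
tcp_pos: [551.7, 222.6, 24.4]
orientation: [[-0.961, 0.277, 0.0], [0.277, 0.961, 0.0], [0.0, 0.0, -1.0]]
contact_force: [-1.7, -2.5, -0.3]
finger_gap: 0.3
grasp_force: 1.4
```

>>> step_arm --steps '[{"claw": -1,"rot": [0,0,0],"xyz": [0.1,0.5,0]},{"claw": -1,"rot": [0,0,0],"xyz": [0.2,1,0]},{"claw": -1,"rot": [0,0,0],"xyz": [0.3,1.5,0]}]'

```text
time_s: 20.15
tcp_pos: [551.8, 224.3, 24.4]
orientation: [[-0.961, 0.277, 0.0], [0.277, 0.961, 0.0], [0.0, 0.0, -1.0]]
contact_force: [-0.7, -1.2, -0.8]
finger_gap: 0.3
grasp_force: 0.8
```

>>> step_arm --steps '[{"claw": -1,"rot": [0,0,0],"xyz": [0.1,0.5,0]},{"claw": -1,"rot": [0,0,0],"xyz": [0.2,1,0]},{"claw": -1,"rot": [0,0,0],"xyz": [0.2,1,0]}]'

```text
time_s: 20.4
tcp_pos: [552.0, 225.4, 24.5]
orientation: [[-0.961, 0.276, 0.0], [0.276, 0.961, 0.001], [-0.0, 0.001, -1.0]]
contact_force: [0.7, -0.9, -0.3]
finger_gap: 0.0
grasp_force: 0.6
```

>>> step_arm --steps '[{"claw": -1,"rot": [0,0,0],"xyz": [0.1,0.5,0]},{"claw": -1,"rot": [0,0,0],"xyz": [0.2,1,0]},{"claw": -1,"rot": [0,0,0],"xyz": [0.3,1.5,0]}]'

```text
time_s: 20.65
tcp_pos: [552.1, 226.1, 24.5]
orientation: [[-0.961, 0.277, 0.0], [0.277, 0.961, -0.001], [-0.0, -0.001, -1.0]]
contact_force: [-1.2, -4.8, 0.9]
finger_gap: 0.3
grasp_force: 1.8
```

>>> step_arm --steps '[{"claw": -1,"rot": [0,0,0],"xyz": [0.1,0.5,0]},{"claw": -1,"rot": [0,0,0],"xyz": [0.2,1,0]},{"claw": -1,"rot": [0,0,0],"xyz": [0.2,1,0]}]'

```text
time_s: 20.9
tcp_pos: [552.1, 226.9, 24.5]
orientation: [[-0.961, 0.277, -0.0], [0.277, 0.961, -0.001], [-0.0, -0.001, -1.0]]
contact_force: [-1.5, -4.9, 0.3]
finger_gap: 0.6
grasp_force: 2.6
```

>>> step_arm --steps '[{"claw": -1,"rot": [0,0,0],"xyz": [0.1,0.5,0]},{"claw": -1,"rot": [0,0,0],"xyz": [0.2,1,0]},{"claw": -1,"rot": [0,0,0],"xyz": [0.2,1,0]}]'

```text
time_s: 21.15
tcp_pos: [552.1, 227.4, 24.5]
orientation: [[-0.961, 0.277, -0.0], [0.277, 0.961, -0.002], [-0.0, -0.002, -1.0]]
contact_force: [-0.7, -6.2, 1.0]
finger_gap: 0.3
grasp_force: 3.1
```

The buffer is felt from y≈225.5. I'll press on gently to about 13–14 N.

>>> step_arm --steps '[{"claw": -1,"rot": [0,0,0],"xyz": [0.1,0.5,0]},{"claw": -1,"rot": [0,0,0],"xyz": [0.2,1,0]},{"claw": -1,"rot": [0,0,0],"xyz": [0.3,1.5,0]},{"claw": -1,"rot": [0,0,0],"xyz": [0.4,2,0]},{"claw": -1,"rot": [0,0,0],"xyz": [0.4,2,0]}]'

```text
time_s: 21.57
tcp_pos: [552.2, 228.4, 24.5]
orientation: [[-0.961, 0.277, -0.001], [0.277, 0.961, -0.004], [-0.0, -0.004, -1.0]]
contact_force: [-1.5, -8.5, 2.3]
finger_gap: 0.8
grasp_force: 4.3
```

>>> step_arm --steps '[{"claw": -1,"rot": [0,0,0],"xyz": [0.1,0.5,0]},{"claw": -1,"rot": [0,0,0],"xyz": [0.2,1,0]},{"claw": -1,"rot": [0,0,0],"xyz": [0.3,1.5,0]},{"claw": -1,"rot": [0,0,0],"xyz": [0.3,1.5,0]}]'

```text
time_s: 21.9
tcp_pos: [552.2, 229.1, 24.5]
orientation: [[-0.961, 0.277, -0.001], [0.277, 0.961, -0.006], [-0.0, -0.006, -1.0]]
contact_force: [-2.3, -9.8, 2.8]
finger_gap: 0.6
grasp_force: 5.3
```

>>> step_arm --steps '[{"claw": -1,"rot": [0,0,0],"xyz": [0.1,0.5,0]},{"claw": -1,"rot": [0,0,0],"xyz": [0.2,1,0]},{"claw": -1,"rot": [0,0,0],"xyz": [0.2,1,0]}]'

```text
time_s: 22.15
tcp_pos: [552.3, 229.6, 24.6]
orientation: [[-0.961, 0.277, -0.002], [0.277, 0.961, -0.007], [-0.0, -0.007, -1.0]]
contact_force: [-2.3, -11.7, 2.7]
finger_gap: 0.4
grasp_force: 5.9
```

>>> step_arm --steps '[{"claw": -1,"rot": [0,0,0],"xyz": [0.1,0.5,0]},{"claw": -1,"rot": [0,0,0],"xyz": [0.2,1,0]},{"claw": -1,"rot": [0,0,0],"xyz": [0.3,1.5,0]},{"claw": -1,"rot": [0,0,0],"xyz": [0.3,1.5,0]},{"claw": -1,"rot": [0,0,0],"xyz": [0.3,1.5,0]}]'

```text
time_s: 22.57
tcp_pos: [552.3, 230.3, 24.6]
orientation: [[-0.961, 0.277, -0.002], [0.277, 0.961, -0.008], [-0.001, -0.008, -1.0]]
contact_force: [-2.8, -14.0, 3.6]
finger_gap: 0.3
grasp_force: 6.9
```

```bash
python3 - <<'E'
from h import *
c=robot.camera("scene");d=robot.camera("top")
cv2.imwrite("pics/s5.png",np.hstack([cv2.resize(c["img"][130:230,140:240],(500,500),interpolation=cv2.INTER_CUBIC),cv2.resize(d["img"][160:260,165:225],(300,500))]))
E
```

```text
(no output)
```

View pics/s5.png

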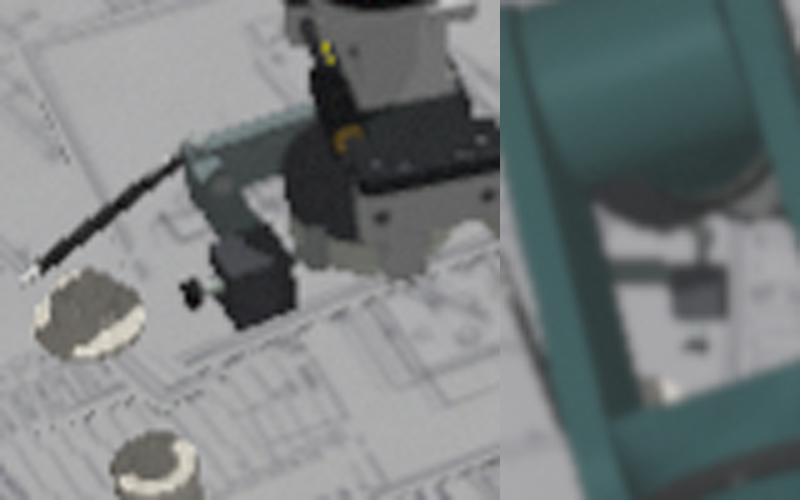

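14 N on the finger includes about 2 N of sliding friction. I'll press slightly further, to about 16 N, well under 30 N.

>>> step_arm --steps '[{"claw": -1,"rot": [0,0,0],"xyz": [0.1,0.5,0]},{"claw": -1,"rot": [0,0,0],"xyz": [0.2,1,0]},{"claw": -1,"rot": [0,0,0],"xyz": [0.3,1.4,0]},{"claw": -1,"rot": [0,0,0],"xyz": [0.3,1.4,0]},{"claw": -1,"rot": [0,0,0],"xyz": [0.3,1.4,0]}]'

```text
time_s: 23.08
tcp_pos: [552.3, 231.0, 24.6]
orientation: [[-0.961, 0.278, -0.002], [0.278, 0.961, -0.01], [-0.0, -0.01, -1.0]]
contact_force: [-2.6, -15.4, 4.7]
finger_gap: 0.5
grasp_force: 7.8
```

>>> step_arm --steps '[{"claw": -1,"rot": [0,0,0],"xyz": [-0.2,-1,0]},{"claw": -1,"rot": [0,0,0],"xyz": [-0.4,-2,0]},{"claw": -1,"rot": [0,0,0],"xyz": [-0.6,-3,0]},{"claw": -1,"rot": [0,0,0],"xyz": [-0.8,-4,0]},{"claw": -1,"rot": [0,0,0],"xyz": [-1,-5,0]},{"claw": -1,"rot": [0,0,0],"xyz": [-1.2,-6,0]},{"claw": -1,"rot": [0,0,0],"xyz": [-1.4,-7,0]},{"claw": -1,"rot": [0,0,0],"xyz": [-1.6,-8,0]},{"claw": -1,"rot": [0,0,0],"xyz": [-1.8,-9,0]},{"claw": -1,"rot": [0,0,0],"xyz": [-2,-10,0]}]'

```text
time_s: 23.92
tcp_pos: [552.1, 226.5, 24.5]
orientation: [[-0.961, 0.277, 0.0], [0.277, 0.961, 0.001], [-0.0, 0.002, -1.0]]
contact_force: [-0.8, -1.8, -1.2]
finger_gap: 0.6
grasp_force: 0.6
```

>>> step_arm --steps '[{"claw": -1,"rot": [0,0,0],"xyz": [-0.2,-1,0]},{"claw": -1,"rot": [0,0,0],"xyz": [-0.6,-3,0]},{"claw": -1,"rot": [0,0,0],"xyz": [-1.2,-6,0]},{"claw": -1,"rot": [0,0,0],"xyz": [-2.5,-12,0]},{"claw": -1,"rot": [0,0,0],"xyz": [-6,-28,0]},{"claw": -1,"rot": [0,0,0],"xyz": [-8.5,-40,0]},{"claw": -1,"rot": [0,0,0],"xyz": [-8.5,-40,-35]},{"claw": -1,"rot": [0,0,0],"xyz": [-8.5,-40,-70]},{"claw": -1,"rot": [0,0,0],"xyz": [-8.5,-75,-100]},{"claw": -1,"rot": [0,0,0],"xyz": [0,-110,-120]},{"claw": -1,"rot": [0,0,0],"xyz": [10,-145,-130]},{"claw": -1,"rot": [0,0,0],"xyz": [20,-180,-130]},{"claw": -1,"rot": [0,0,0],"xyz": [30,-215,-130]},{"claw": -1,"rot": [0,0,0],"xyz": [40,-250,-130]},{"claw": -1,"rot": [0,0,0],"xyz": [40,-250,-130]}]'

```text
time_s: 25.17
tcp_pos: [441.7, -7.7, 154.8]
orientation: [[-0.959, 0.283, -0.0], [0.283, 0.959, -0.003], [-0.0, -0.003, -1.0]]
contact_force: [0.3, -0.8, -0.1]
finger_gap: 0.3
grasp_force: 0.0
```

```bash
python3 - <<'E'
from h import *
d=robot.camera("top");c=robot.camera("scene")
cv2.imwrite("pics/s6.png",np.hstack([cv2.resize(c["img"][130:230,140:240],(400,400),interpolation=cv2.INTER_CUBIC),cv2.resize(d["img"][155:255,165:265],(400,400),interpolation=cv2.INTER_CUBIC)]))
for i,z in((d,30),(c,24)):
  for q in("tin_center","bushing","flange","glue"):
   for s in robot.silhouettes(q,i):
    v,u=np.nonzero(s["pixels"]);print(q,np.round(at(i,u.mean(),v.mean(),z),1),len(v))
E
```

```text
tin_center [344.3  73.8  30. ] 847
tin_center [568.7 281.7  30. ] 801
tin_center [ 365.7 -108.    30. ] 372
bushing [388.8 169.5  30. ] 93
flange [410.6 291.7  30. ] 269
glue [771.  -81.1  30. ] 115
tin_center [344.7  70.   24. ] 1704
tin_center [ 382.9 -123.5   24. ] 2142
tin_center [536.3 297.1  24. ] 66
tin_center [787.9 -61.6  24. ] 453
bushing [386.5 161.4  24. ] 277
flange [404.1 278.6  24. ] 330
glue [788.1 -60.7  24. ] 396
```

View pics/s6.png

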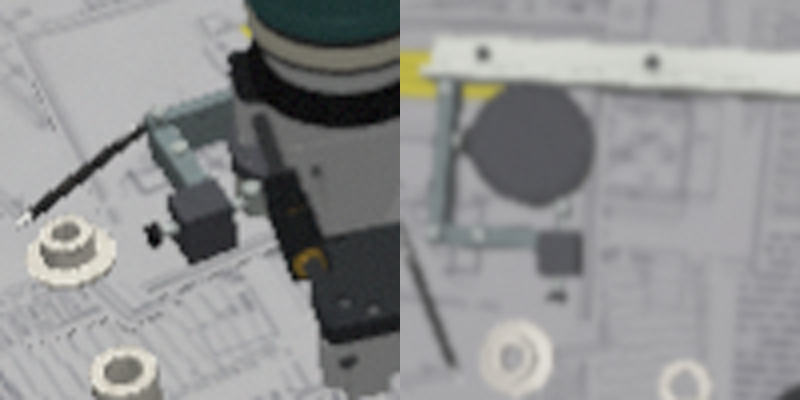

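The picture shows the tin seated at right-hand (530,140), touching the fence and the buffer. Its centre measures (-45, 158) in the fence frame. The roller is at px (206.3,207.5), the same as its starting (206.4,207.4), so it has sprung fully out. The bushing and flange have not moved.

```bash
python3 -c "
from workcell import robot
print(robot.close_job())"
```

```text
the job is handed in; nothing more can be done
None
```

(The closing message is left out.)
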